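# Slide the open dye bottle home into the dock

### The arm

A 7-joint arm with a two-finger parallel gripper is mounted at the origin on a cart in front of the work surface, level with it; the furniture and walls round the work are solid. World frame = base frame: x ahead of the robot, y to its left, z up, the work surface at z = 0. Lengths are in m, angles in rad, forces in N, time in s.
With the tool pointing down it reaches from about 0.4 to 0.85 m from the base axis. Payload 10.4 kg.
Tool frame: the origin (TCP) lies on the centre line of the jaws, within the pads' length; the fingertips stand 17 mm ahead of it and the grasp point (between the pads) lies 2 mm behind it; z points along the fingers, y is the line along which they close (so a half turn about z gives the same grasp; the last joint's range is limited). The gripper opens to 85 mm and grips with 20 to 120 N. Pads are 22 mm wide; open, the fingers measure 114 mm over their backs; the gripper's body (76 mm by 85 mm) begins 54 mm behind the grasp point. The pads swing forward as they close: fully open they stand 13 mm farther back than shut.
Start: joints at [-1.357, 0.332, -0.065, 1.46, 0.022, 1.35, -0.088], TCP at [0.147, 0.608, 0.248] pointing down, gripper open.
Joint ranges: [-2.6, 2.6], [-0.5, 2.12], [-1.47, 1.34], [0.16, 2.42], [-1.27, 4.41], [0.06, 2.06], [-2.6, 2.6]. Speed limits (rad/s): [2.22, 2.22, 2.79, 2.79, 3.14, 3.14, 3.14].

### API

Orientations are given as a unit quaternion [x, y, z, w].
In Python, from workcell import get_obs, optics, job gives the robot as it stands. The module is installed in compiled form; this text tells all that it offers.
- The arm moves only by the tool send_rows, never from a script. Its argument "plan" is a list that holds one entry, the list of rows, each a list of 7 numbers: the turn, a rotation vector about the tool's x, y, z in units of 1.5 rad (1.0 is 1.5 rad), then the shift along the tool's x, y, z in units of 20 cm (1.0 is 20 cm), then the opening, from 0 (shut) to 1 (fully open). A call has 1 to 20 rows; each row shifts and turns the commanded pose from where the row before left it, along the tool's axes as they then stand; what a row does not reach is not made up. A row lasts 1/12 s, in which the tool goes at most 41.7 mm and 7.16 degrees, less where a joint would pass 70% of its speed; a pose out of reach is approached as far as the arm can. A call with a number of a shift or a turn outside -1 to 1 is refused whole. A call with a gripper value outside its range is refused whole. The fingers move at their own pace and stop on an object; "squeeze" is the grip in N (left out, the last holds). Time passes only in rows, so rows that do not move let the fingers close. It gives the time, the measured TCP pose, the force, the opening and the grip force at its end, in the units of the state.
- get_obs(): the state, without advancing time (a new reading comes with each control period).
- optics.camera(name): name is "scene" or "top"; returns the picture (480x640x3 uint8, red, green, blue); there is no depth.
- optics.get_calibration(name): a dict with "intrinsics" (3x3 intrinsics, pixels), "world_from_camera" (4x4, takes a point from camera to world coordinates). Camera axes: x right, y up, looking along -z (the intrinsics and any distortion apply to the point x, -y, -z); pixel columns grow to the right and rows downward; lengths in m; the calibration is good to about 2 mm. A picture is of the moment at which its call begins. get_calibration takes no time and is no camera call.
- job.hand_in(): hands the job in; it is judged then, once.
The state is a dict: "clock": time; "joint_pos": joint angles; "joint_velocities": joint speeds; "tau": joint torques, N m; "position": TCP position; "ee_rot": TCP orientation; "ft_force": force on the tool from outside, world axes, zero at the start; "torque": the same for the moment, N m; "grip_width": opening from 0.0 (shut) to 1.0 (fully open); "grasp_force": force on a finger pad.
Only numpy, scipy, OpenCV 4.12 (cv2) and the standard library are available. Lean on these libraries where they do the work, as an engineer would, in place of code of your own. Each camera call takes 0.05 s, during which the arm holds its last target. There are 200 camera calls.

### The job

The nozzle of the squeeze bottle that stands alone to the right of the wooden bottle dock is open: without gripping, lifting or tipping it, push it gently, low on its body, across the table into the dock's empty bay, fully home against the back board, upright. Leave everything else on the table where it is, and finish clear of the bottle.

Things in the scene. Friction and masses are not known exactly. Their poses are not given: they have to be found in the camera images.
- bottle: squeeze bottle with pointed nozzle, alone to the right of the dock (not one of the group at the back). Upright, round: 53 mm across up to 91 mm, 48 mm up to 117 mm, thin nozzle to 160 mm; 0.18 to 0.3 kg. Origin: centre of underside. Slides if pushed below 35 mm, may topple if pushed higher; a gripper body held straight down would hit it high: lean the tool some 40 degrees, fingertips foremost
- dock: fixed plywood bottle dock, no floor: back board 264 x 12 x 44 mm high, four dividers 6 mm thick, 30 mm high, with rounded noses, forming three bays 80 mm wide, open to the right. Origin: on the table, middle of the middle bay; x points at the board (its face at x = 32.5 mm; noses end at x = -35.5 mm); bays at y = -86, 0, 86 mm. x points to the robot's left within 0.15 rad
- mat: thin cork mat, 50 x 64 mm, flush with the table (nothing to trip over), in the middle of the one empty bay, any of the three. Origin: centre of that bay, on the table; axes as the dock's: x points at the back board, whose face is at x = 32.5 mm, so the bottle's centre is at x = 6 mm when it touches the board
- jar: dark blue screw-lid jar, 56 mm across, 63 mm high, stands loose in one of the other bays; leave it. Origin: centre of underside
- flask: black round-shouldered bottle with screw cap, 63 mm across, 114 mm high, stands loose in the remaining bay; leave it. Origin: centre of underside
- stamp: printing stamp block 55 x 56 x 27 mm near the front edge; leave it. Origin: centre of underside
- tub: white tub, 66 mm across, 50 mm high, at the left; leave it. Origin: centre of underside
- clip: black bulldog clip 70 x 32 x 19 mm at the right; leave it. Origin: centre of underside
- jar_lidded: pale jar with a lid, 56 mm across, 55 mm high, at the right; leave it. Origin: centre of underside
Mind the look-alikes: they are no part of the job. Leave any orange or purple look-alike of the bottle alone.

How it is judged:
By the outcome, as a careful person would: the job done as asked, in the order asked, and still so for the second after the job is handed in, with the robot touching nothing.
It also fails if it takes over 51 s, if anything falls off the work surface, if the arm or the gripper's body presses on something with over 40 N, if the wrist force passes 120 N, or if a joint passes its speed limit or range.

## Working session

There is one attempt and no reset: what is moved stays moved. The work goes in short steps, Python scripts to look and compute and a tool call to move; the robot and the scene stay as the last step left them, time stands still between calls to the robot, and variables do not carry over. Pictures are saved under pics/ and viewed, at most 10 in all, crops included, and the job is handed in when it is done.

Besides the shell and the picture viewer there is one more tool, called as name(argument=value, ...), one argument or row to a line, values as JSON. send_rows: Moves the arm, as the interface text tells. Its arguments: {"type":"object","properties":{"plan":{"type":"array"},"squeeze":{"type":"number"}},"required":["plan"]}

```bash
mkdir -p pics; python3 - <<'E'
from workcell import get_obs, optics, job
import cv2
for n in("scene","top"):
    cv2.imwrite(f"pics/{n}0.png",optics.camera(n)[:,:,::-1])
    c=optics.get_calibration(n);print(c)
o=get_obs();print(o)
E
```

```text
{'intrinsics': array([[474.84714512,   0.        , 314.3488981 ],
       [  0.        , 474.84714512, 250.48967205],
       [  0.        ,   0.        ,   1.        ]]), 'world_from_camera': array([[ 0.74548475,  0.46620299, -0.47634784,  0.06820963],
       [-0.66650281,  0.52693679, -0.52736289, -0.51527313],
       [ 0.00514705,  0.71062816,  0.70354895,  0.7493649 ],
       [ 0.        ,  0.        ,  0.        ,  1.        ]])}
{'intrinsics': array([[571.51042339,   0.        , 325.91726818],
       [  0.        , 571.51042339, 230.51139435],
       [  0.        ,   0.        ,   1.        ]]), 'world_from_camera': array([[ 0.00584872,  0.98377494, -0.17931162,  0.30816391],
       [-0.99973032,  0.00978246,  0.02106161,  0.01001292],
       [ 0.02247399,  0.17914008,  0.98356685,  1.33597236],
       [ 0.        ,  0.        ,  0.        ,  1.        ]])}
{'clock': 0.1, 'joint_pos': array([-1.35659622,  0.33281378, -0.06471077,  1.46085769,  0.02158222,
        1.34990907, -0.08848069]), 'joint_velocities': array([-6.14362195e-04, -2.29519026e-03,  8.44557023e-04, -2.28232177e-03,
        1.34819668e-03,  4.83264171e-05, -1.91918912e-03]), 'tau': array([ 1.01345384e-03, -6.26743555e+01,  4.86488803e-02, -3.92422485e+01,
        1.62451324e-02,  7.15335584e-03, -1.11927073e-05]), 'position': array([0.14653669, 0.60725106, 0.24759214]), 'ee_rot': array([ 1.18101340e-01,  9.93001337e-01, -6.44090769e-04, -5.74886079e-05]), 'ft_force': array([-0.44933845,  0.17012358, -0.39219737]), 'torque': array([0.01246098, 0.01914109, 0.02252023]), 'grasp_force': 0.0, 'grip_width': 0.9971997902254165}
```

View pics/scene0.png

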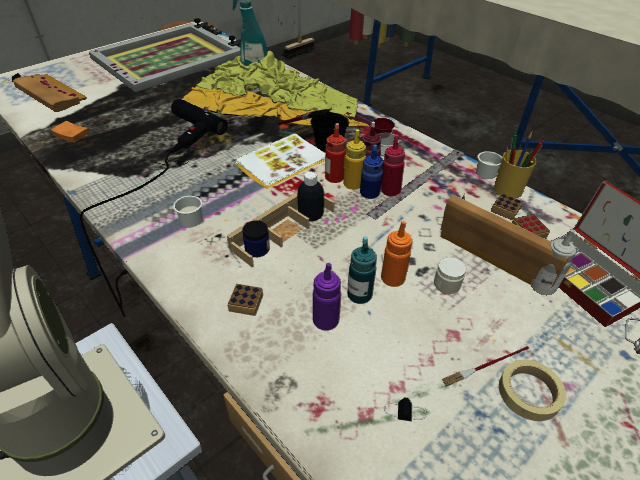

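View pics/top0.png

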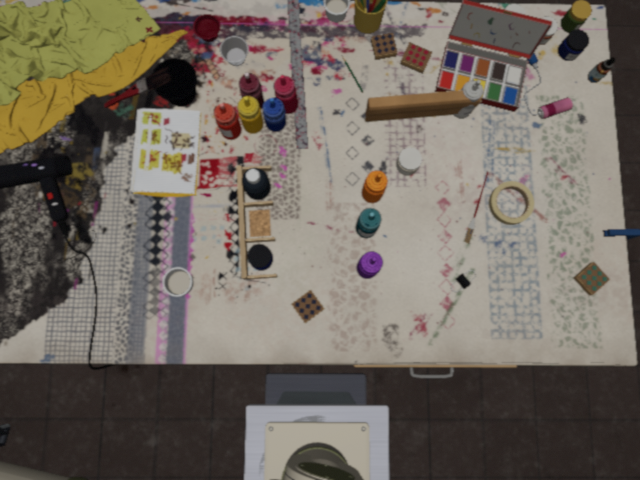

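The target is the teal bottle, at top (369,221) and scene (362,270), standing between purple and orange. The empty bay is the middle one: its mat is at top (260,222). The jar is in the near bay and the flask in the far bay. I'll view enlarged crops to read off accurate points.

```bash
python3 - <<'E'
import cv2,numpy as np
s=cv2.imread("pics/scene0.png");t=cv2.imread("pics/top0.png")
a=cv2.resize(t[150:290,225:395],None,fx=4.7,fy=4.25,interpolation=cv2.INTER_CUBIC)
a=cv2.resize(t[150:290,225:395],None,fx=4,fy=4,interpolation=cv2.INTER_CUBIC)
b=cv2.resize(s[165:345,215:415],None,fx=3,fy=3,interpolation=cv2.INTER_CUBIC)
cv2.imwrite("pics/ta.png",a);cv2.imwrite("pics/sb.png",b)
for im,n,(x0,x1,y0,y1) in((s,'s',(335,390,225,310)),(t,'t',(350,390,200,245))):
    h=cv2.cvtColor(im,cv2.COLOR_BGR2HSV)
    m=cv2.inRange(h,(83,80,30),(102,255,255));m2=np.zeros_like(m);m2[y0:y1,x0:x1]=m[y0:y1,x0:x1]
    ys,xs=np.nonzero(m2);print(n,xs.min(),xs.max(),ys.min(),ys.max(),len(xs),'toprow',xs[ys<=ys.min()+1].mean(),'bot',xs[ys>=ys.max()-1].mean())
E
```

```text
s 349 375 237 302 757 toprow 364.7142857142857 bot 359.45454545454544
t 357 379 209 232 416 toprow 369.8235294117647 bot 368.5
```

View pics/ta.png

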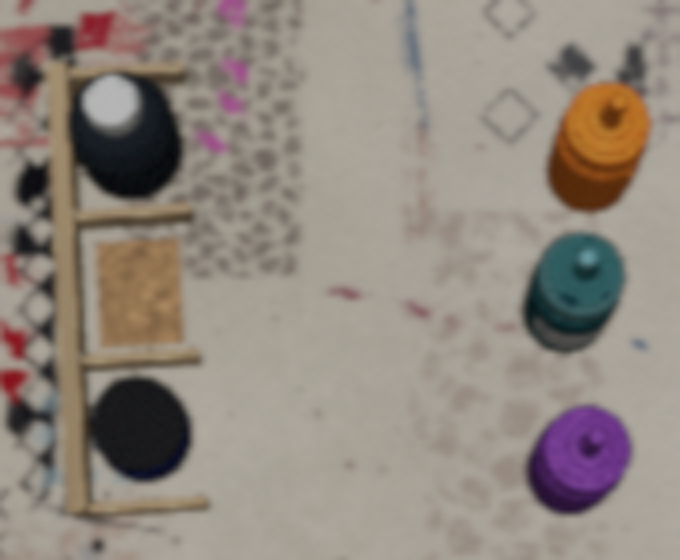

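View pics/sb.png

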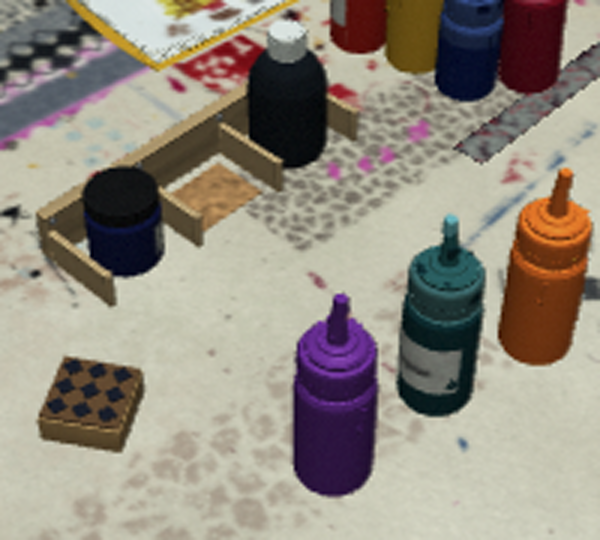

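The top crop shows the mat corners at (97,242), (180,238), (184,342) and (103,347), and the nozzle tip at (588,257). In the scene crop, the nozzle tip is at (451,217) and the bottle's foot ends near (436,414).

```bash
cat > h.py <<'E'
import numpy as np
from workcell import get_obs, optics, job
from scipy.spatial.transform import Rotation as R
C={n:optics.get_calibration(n) for n in("scene","top")}
def ray(n,p):
    K=C[n]["intrinsics"];T=C[n]["world_from_camera"]
    d=np.array([(p[0]-K[0,2])/K[0,0],-(p[1]-K[1,2])/K[1,1],-1.]);d=T[:3,:3]@d
    return T[:3,3],d/np.linalg.norm(d)
def plane(n,p,z):
    o,d=ray(n,p);return o+d*(z-o[2])/d[2]
def tri(p,q):
    (o,d),(e,f)=ray("scene",p),ray("top",q)
    s=np.linalg.lstsq(np.c_[d,-f],e-o,rcond=None)[0]
    a,b=o+d*s[0],e+f*s[1];return (a+b)/2,np.linalg.norm(a-b)
def proj(n,X):
    K=C[n]["intrinsics"];T=C[n]["world_from_camera"];c=T[:3,:3].T@(np.array(X)-T[:3,3]);return K[0,2]-K[0,0]*c[0]/c[2],K[1,2]+K[1,1]*c[1]/c[2]
T=lambda x,y:(x/4+225,y/4+150)
S=lambda x,y:(x/3+215,y/3+165)
E
python3 - <<'E'
from h import *
np.set_printoptions(precision=4,suppress=True)
for n,s,t in(("teal",(451,217),(588,257)),("orange",(566,171),(619,103)),("purple",(341,297),(595,440)),("nose1",(113,283),(208,501)),("nose2",(202,227),(200,356)),("nose3",(281,170),(192,212)),("nose4",(357,120),(186,72)),("boardend",(42,216),(76,512))):
    print(n,*tri(S(*s),T(*t)))
print("teal foot rear edge pts, scene bottom", plane("scene",S(436,414),0), "top bottom",plane("top",T(563,351),0))
m=np.array([plane("top",T(*p),0) for p in((97,242),(180,238),(184,342),(103,347))]);print(m,m.mean(0))
n=np.array([plane("top",T(*p),.03) for p in((186,72),(192,212),(200,357),(208,502))]);print(n)
w=n[0]-n[3];print("len",np.linalg.norm(w),"ang of dock x", np.arctan2(w[1],w[0])+np.pi/2)
u=np.array([-w[1],w[0],0])/np.linalg.norm(w);print("u",u,"origin from noses",n.mean(0)+u*.0355)
print([plane("top",T(*p),.044) for p in((66,65),(90,510))])
b=plane("top",T(588,257),.16);print(b)
E
```

```text
teal [ 0.5574 -0.1115  0.1626] 0.0008242262618449579
orange [ 0.642  -0.1292  0.1618] 0.00011517343304875784
purple [ 0.4618 -0.1152  0.1618] 0.001632059199553632
nose1 [0.4417 0.0934 0.0265] 0.0003178686711108484
nose2 [0.5269 0.0998 0.0228] 0.0013823728740058837
nose3 [0.6115 0.1065 0.0255] 6.820730644583708e-05
nose4 [0.6968 0.1119 0.0255] 0.0005191768392286151
boardend [0.4334 0.1661 0.0454] 0.0013612739122752261
teal foot rear edge pts, scene bottom [ 0.5447 -0.1274  0.    ] top bottom [ 0.5352 -0.1133  0.    ]
[[0.5984 0.1645 0.    ]
 [0.6014 0.1152 0.    ]
 [0.5384 0.1114 0.    ]
 [0.535  0.1591 0.    ]] [0.5683 0.1376 0.    ]
[[0.6953 0.1117 0.03  ]
 [0.6104 0.1062 0.03  ]
 [0.5245 0.0997 0.03  ]
 [0.4406 0.0933 0.03  ]]
len 0.2553176474935476 ang of dock x 1.64284215109877
u [-0.072   0.9974  0.    ] origin from noses [0.5652 0.1381 0.03  ]
[array([0.6945, 0.1807, 0.044 ]), array([0.4341, 0.1588, 0.044 ])]
[ 0.5583 -0.1121  0.16  ]
```

Teal bottle is at about (0.560, -0.112), with the nozzle tip triangulating to z = 0.162 against 0.160 given. The empty bay is centred at (0.567, 0.138), and the dock's x axis is within 0.07 rad of +y. Dock length and heights match the text, so I'm moving now, staying high on the way.

send_rows(
  plan=[
    [[0, 0, 0, -0.165, -0.04, -0.02, 1], [0, 0, 0, -0.165, -0.04, -0.02, 0.3], [0, 0, 0, -0.165, -0.04, -0.02, 0.3], [0, 0, 0, -0.165, -0.04, -0.02, 0.3], [0, 0, 0, -0.165, -0.04, -0.02, 0.3], [0, 0, 0, -0.165, -0.04, -0.02, 0.3], [0, 0, 0, -0.165, -0.04, -0.02, 0.3], [0, 0, 0, -0.165, -0.04, -0.02, 0.3], [0, 0, 0, -0.165, -0.04, -0.02, 0.3], [0, 0, 0, -0.165, -0.04, -0.02, 0.3], [0, 0, 0.08, 0, 0, 0, 0.3], [0, 0, 0.08, 0, 0, 0, 0.3], [0, 0, 0.08, 0, 0, 0, 0.3], [0, 0, 0.08, 0, 0, 0, 0.3], [0, 0, 0.08, 0, 0, 0, 0.3], [0, 0, 0.08, 0, 0, 0, 0.3], [0, 0, 0.08, 0, 0, 0, 0.3], [0, 0, 0.08, 0, 0, 0, 0.3], [0, 0, 0.08, 0, 0, 0, 0.3], [0, 0, 0.08, 0, 0, 0, 0.3]],
  ],
)

```text
clock: 1.77
position: [0.4485, 0.4523, 0.2878]
ee_rot: [0.66, 0.751, -0.0, -0.0]
ft_force: [0.1, -0.1, 0.6]
grip_width: 0.299
grasp_force: 0.0
```

send_rows(
  plan=[
    [[0, 0, 0.043, 0, 0, 0, 0.3], [0, 0, 0.043, 0, 0, 0, 0.3], [0, 0, 0, -0.19, 0.03, 0, 0.3], [0, 0, 0, -0.19, 0.03, 0, 0.3], [0, 0, 0, -0.19, 0.03, 0, 0.3], [0, 0, 0, -0.19, 0.03, 0, 0.3], [0, 0, 0, -0.19, 0.03, 0, 0.3], [0, 0, 0, -0.19, 0.03, 0, 0.3], [0, 0, 0, -0.19, 0.03, 0, 0.3], [0, 0, 0, -0.19, 0.03, 0, 0.3], [0, 0, 0, -0.19, 0.03, 0, 0.3], [0, 0, 0, -0.19, 0.03, 0, 0.3], [0, 0, 0, -0.19, 0.03, 0, 0.3], [0, 0, 0, -0.19, 0.03, 0, 0.3], [0, 0, 0, -0.19, 0.03, 0, 0.3], [0, 0, 0, -0.19, 0.03, 0, 0.3], [0, 0, 0, -0.19, 0.03, 0, 0.3], [0, 0, 0, -0.19, 0.03, 0, 0.3], [0, 0, 0, -0.19, 0.03, 0, 0.3], [0, 0, 0, -0.19, 0.03, 0, 0.3]],
  ],
)

```text
clock: 3.43
position: [0.56, -0.2326, 0.288]
ee_rot: [0.705, 0.709, 0.0, -0.0]
ft_force: [0.5, -0.1, 0.3]
grip_width: 0.301
grasp_force: 0.0
```

send_rows(
  plan=[
    [[0, 0.08, 0, 0, 0, 0, 0.3], [0, 0.08, 0, 0, 0, 0, 0.3], [0, 0.08, 0, 0, 0, 0, 0.3], [0, 0.08, 0, 0, 0, 0, 0.3], [0, 0.08, 0, 0, 0, 0, 0.3], [0, 0.065, 0, 0, 0, 0, 0.3], [0, 0, 0, 0, 0, 0, 0.3]],
  ],
)

```text
clock: 4.02
position: [0.5582, -0.2339, 0.2846]
ee_rot: [0.665, 0.663, 0.242, -0.246]
ft_force: [0.4, -0.9, -0.6]
grip_width: 0.301
grasp_force: 0.0
```

```bash
python3 - <<'E'
from h import *
import cv2
np.set_printoptions(precision=3,suppress=True)
o=get_obs();print(o["position"],o["joint_pos"]);print(R.from_quat(o["ee_rot"]).as_matrix())
cv2.imwrite("pics/s1.png",optics.camera("scene")[:,:,::-1])
E
```

```text
[ 0.558 -0.234  0.285] [ 0.214  0.616  0.628  1.266 -0.832  1.89   0.791]
[[ 0.005  1.    -0.004]
 [ 0.763 -0.001  0.647]
 [ 0.647 -0.006 -0.763]]
```

View pics/s1.png

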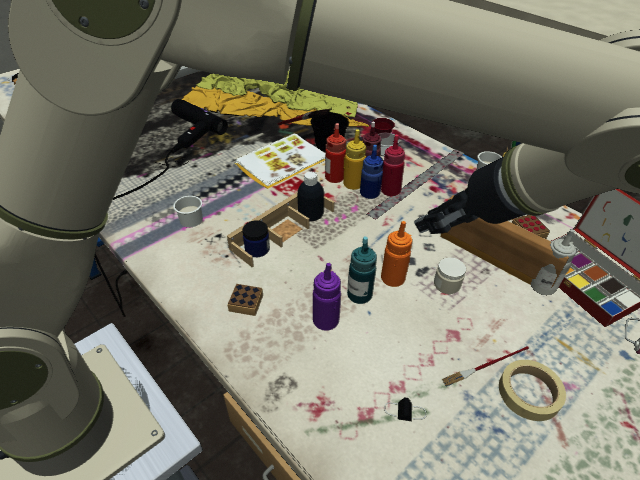

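The tool leans as planned, fingertips towards the bottle, at scene (425,226). The jar, orange and teal bottles are untouched. Descending behind the bottle.

send_rows(
  plan=[
    [[0, 0, 0, -0.094, 0, 0.112, 0.3], [0, 0, 0, -0.094, 0, 0.112, 0.3], [0, 0, 0, -0.094, 0, 0.112, 0.3], [0, 0, 0, -0.094, 0, 0.112, 0.3], [0, 0, 0, -0.094, 0, 0.112, 0.3], [0, 0, 0, -0.094, 0, 0.112, 0.3], [0, 0, 0, -0.094, 0, 0.112, 0.3], [0, 0, 0, -0.08, 0, 0.09, 0.3], [0, 0, 0, 0, 0, 0, 0.3], [0, 0, 0, 0, 0, 0, 0.3]],
  ],
)

```text
clock: 4.9
position: [0.5605, -0.2306, 0.0599]
ee_rot: [0.662, 0.667, 0.24, -0.242]
ft_force: [-0.3, -0.4, 0.5]
grip_width: 0.3
grasp_force: 0.0
```

```bash
python3 - <<'E'
from h import *
import cv2
np.set_printoptions(precision=3,suppress=True)
o=get_obs();print(o["position"],o["joint_pos"],o["ft_force"]);M=R.from_quat(o["ee_rot"]).as_matrix();print(M)
s=optics.camera("scene")[:,:,::-1].copy();t=optics.camera("top")[:,:,::-1].copy()
cs=cv2.resize(s[200:330,330:480],None,fx=4,fy=4,interpolation=cv2.INTER_CUBIC)
ct=cv2.resize(t[160:270,340:480],None,fx=4,fy=4,interpolation=cv2.INTER_CUBIC)[:440]
cv2.imwrite("pics/s2.png",cs[:, :]);cv2.imwrite("pics/t2.png",ct)
for d in(0.004,.017,.03):
    p=o["position"]+M[:,2]*d;u,v=proj("scene",p);a,b=proj("top",p);print(d,p,(u-330)*4,(v-200)*4,(a-340)*4,(b-160)*4)
E
```

```text
[ 0.56  -0.231  0.06 ] [ 0.23   0.83   0.56   1.439 -0.886  1.592  1.022] [-0.316 -0.394  0.461]
[[-0.006  1.    -0.006]
 [ 0.767  0.008  0.641]
 [ 0.641 -0.001 -0.767]]
0.004 [ 0.56  -0.228  0.057] 311.33861954814756 444.0013013088469 311.75445352328643 252.8444809721624
0.017 [ 0.56  -0.22   0.047] 294.3737492609689 446.75270107876554 294.2247022240822 256.14003479949895
0.03 [ 0.56  -0.211  0.037] 277.8398186562795 449.4342101083969 276.9490959552611 259.3878099325872
```

View pics/s2.png

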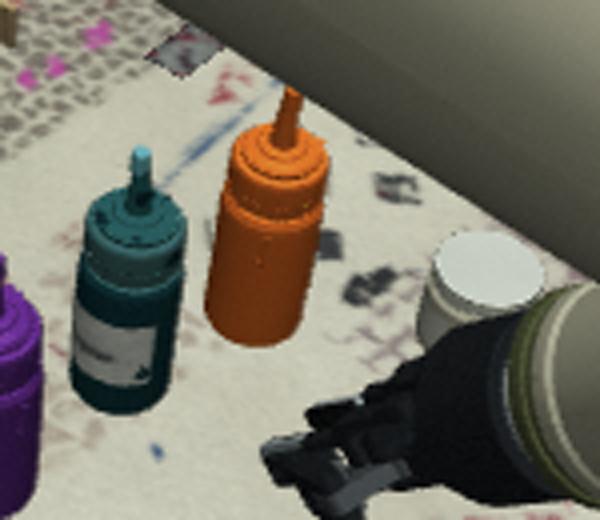

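View pics/t2.png

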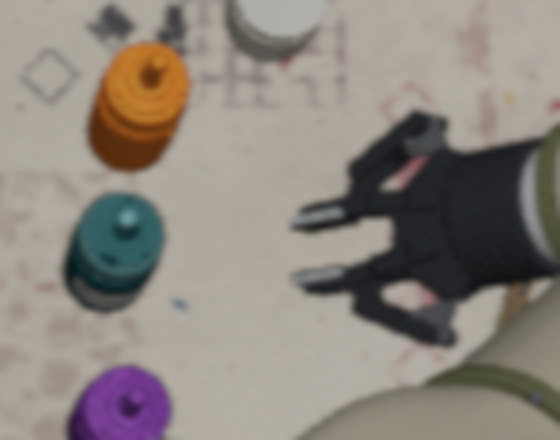

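The top view shows the gripper's knuckles at (430,120) and (435,340), about 127 mm across. That's as wide as the gap between the purple and orange bottles. I'll try a smaller opening and measure that width again.

send_rows(
  plan=[
    [[0, 0, 0, 0, 0, 0, 0.1], [0, 0, 0, 0, 0, 0, 0.1], [0, 0, 0, 0, 0, 0, 0.1], [0, 0, 0, 0, 0, 0, 0.1], [0, 0, 0, 0, 0, 0, 0.1]],
  ],
)

```text
clock: 5.42
position: [0.5601, -0.232, 0.0598]
ee_rot: [0.663, 0.666, 0.241, -0.242]
ft_force: [-0.3, 0.6, -1.0]
grip_width: 0.102
grasp_force: 0.0
```

```bash
python3 - <<'E'
from h import *
import cv2
np.set_printoptions(precision=4,suppress=True)
t=optics.camera("top")[:,:,::-1].copy()
for nm,im in(("0.1",t),("0.3crop",None)):
    if im is None:
        c=cv2.imread("pics/t2.png");im=np.zeros_like(t)+200;sm=cv2.resize(c,None,fx=.25,fy=.25,interpolation=cv2.INTER_AREA);im[160:160+sm.shape[0],340:340+sm.shape[1]]=sm
    g=im.max(2)
    m=(g<75).astype(np.uint8);m[:,:405]=0;m[:, 470:]=0;m[:182]=0;m[252:]=0
    for c0 in range(412,456,4):
        r=np.nonzero(m[:,c0:c0+4].any(1))[0]
        if len(r):print(nm,c0,r.min(),r.max(),[plane("top",(c0+2,v),.10)[:2] for v in(r.min()-.5,r.max()+.5)])
a=cv2.resize(t[150:270,340:480],None,fx=4,fy=4,interpolation=cv2.INTER_CUBIC);cv2.imwrite("pics/t3.png",a)
s=optics.camera("scene")[:,:,::-1];cv2.imwrite("pics/s3.png",s)
E
```

```text
0.1 416 216 229 [array([ 0.5694, -0.2205]), array([ 0.5378, -0.2198])]
0.1 420 215 229 [array([ 0.5717, -0.2295]), array([ 0.5379, -0.2286])]
0.1 424 212 229 [array([ 0.5786, -0.2385]), array([ 0.538 , -0.2375])]
0.1 428 202 236 [array([ 0.6015, -0.2481]), array([ 0.5224, -0.246 ])]
0.1 432 197 238 [array([ 0.6131, -0.2574]), array([ 0.518 , -0.2547])]
0.1 436 193 241 [array([ 0.6224, -0.2666]), array([ 0.5114, -0.2633])]
0.1 440 190 244 [array([ 0.6294, -0.2758]), array([ 0.5048, -0.272 ])]
0.1 444 191 245 [array([ 0.6272, -0.2847]), array([ 0.5026, -0.2807])]
0.1 448 192 245 [array([ 0.625 , -0.2937]), array([ 0.5027, -0.2896])]
0.1 452 198 236 [array([ 0.6113, -0.3022]), array([ 0.5229, -0.2991])]
0.3crop 412 216 216 [array([ 0.5693, -0.2116]), array([ 0.567 , -0.2115])]
0.3crop 416 211 232 [array([ 0.5807, -0.2208]), array([ 0.5311, -0.2196])]
0.3crop 420 210 232 [array([ 0.5831, -0.2297]), array([ 0.5311, -0.2285])]
0.3crop 424 208 232 [array([ 0.5877, -0.2388]), array([ 0.5312, -0.2373])]
0.3crop 428 198 238 [array([ 0.6107, -0.2483]), array([ 0.5179, -0.2458])]
0.3crop 432 195 240 [array([ 0.6177, -0.2575]), array([ 0.5135, -0.2546])]
0.3crop 436 191 242 [array([ 0.627 , -0.2667]), array([ 0.5091, -0.2633])]
0.3crop 440 188 244 [array([ 0.634 , -0.2759]), array([ 0.5048, -0.272 ])]
0.3crop 444 188 245 [array([ 0.6341, -0.285 ]), array([ 0.5026, -0.2807])]
0.3crop 448 190 245 [array([ 0.6296, -0.2938]), array([ 0.5027, -0.2896])]
0.3crop 452 197 245 [array([ 0.6136, -0.3023]), array([ 0.5028, -0.2984])]
```

View pics/t3.png

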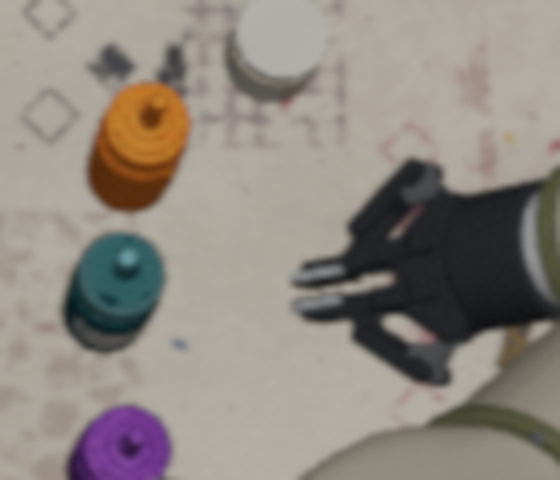

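Even at opening 0.1 the knuckles at (420,165) and (440,380) are about 120 mm across, leaving only about 3 mm a side. I'll shut the fingers and roll the gripper a quarter turn about its axis, so only its 76–85 mm body passes between the neighbours. First I'm testing which way to roll, given the last joint's range.

send_rows(
  plan=[
    [[0, 0, -0.08, 0, 0, 0, 0], [0, 0, -0.08, 0, 0, 0, 0], [0, 0, -0.08, 0, 0, 0, 0], [0, 0, 0, 0, 0, 0, 0]],
  ],
)

```text
clock: 5.85
position: [0.56, -0.2321, 0.0596]
ee_rot: [0.531, 0.776, 0.281, -0.194]
ft_force: [-0.4, -0.5, 0.5]
grip_width: 0.005
grasp_force: 0.0
```

```bash
python3 - <<'E'
from h import *
np.set_printoptions(precision=3,suppress=True)
o=get_obs();print(o["position"],o["joint_pos"]);print(R.from_quat(o["ee_rot"]).as_matrix())
E
```

```text
[ 0.56  -0.232  0.06 ] [ 0.273  0.814  0.497  1.436 -0.85   1.571  1.366]
[[-0.361  0.933 -0.003]
 [ 0.714  0.278  0.642]
 [ 0.6    0.23  -0.766]]
```

send_rows(
  plan=[
    [[0, 0, 0.081, 0, 0, 0, 0], [0, 0, 0.081, 0, 0, 0, 0], [0, 0, 0.081, 0, 0, 0, 0], [0, 0, 0.081, 0, 0, 0, 0], [0, 0, 0.081, 0, 0, 0, 0], [0, 0, 0.081, 0, 0, 0, 0], [0, 0, 0.081, 0, 0, 0, 0], [0, 0, 0.081, 0, 0, 0, 0], [0, 0, 0.081, 0, 0, 0, 0], [0, 0, 0.081, 0, 0, 0, 0], [0, 0, 0.081, 0, 0, 0, 0], [0, 0, 0.081, 0, 0, 0, 0], [0, 0, 0.081, 0, 0, 0, 0], [0, 0, 0.081, 0, 0, 0, 0], [0, 0, 0.081, 0, 0, 0, 0], [0, 0, 0.081, 0, 0, 0, 0], [0.06, 0, 0, 0, 0, 0, 0], [0, 0, 0, 0, 0, 0, 0]],
  ],
)

```text
clock: 7.35
position: [0.5589, -0.2325, 0.0582]
ee_rot: [0.923, -0.007, -0.005, -0.386]
ft_force: [-0.4, -2.2, -1.0]
grip_width: -0.001
grasp_force: 0.0
```

```bash
python3 - <<'E'
from h import *
import cv2
np.set_printoptions(precision=3,suppress=True)
o=get_obs();print(o["position"],o["joint_pos"]);print(R.from_quat(o["ee_rot"]).as_matrix())
s=optics.camera("scene")[:,:,::-1].copy();t=optics.camera("top")[:,:,::-1].copy()
a=cv2.resize(s[200:350,330:530],None,fx=3,fy=3,interpolation=cv2.INTER_CUBIC)
b=cv2.resize(t[160:270,340:540],None,fx=3,fy=3,interpolation=cv2.INTER_CUBIC)[:140*2]
cv2.imwrite("pics/st4.png",np.vstack([a[:320],b])[:600])
E
```

```text
[ 0.559 -0.233  0.058] [ 0.149  0.967  0.773  1.405 -1.08   1.772 -0.469]
[[ 1.    -0.017 -0.003]
 [-0.01  -0.703  0.711]
 [-0.014 -0.711 -0.703]]
```

View pics/st4.png

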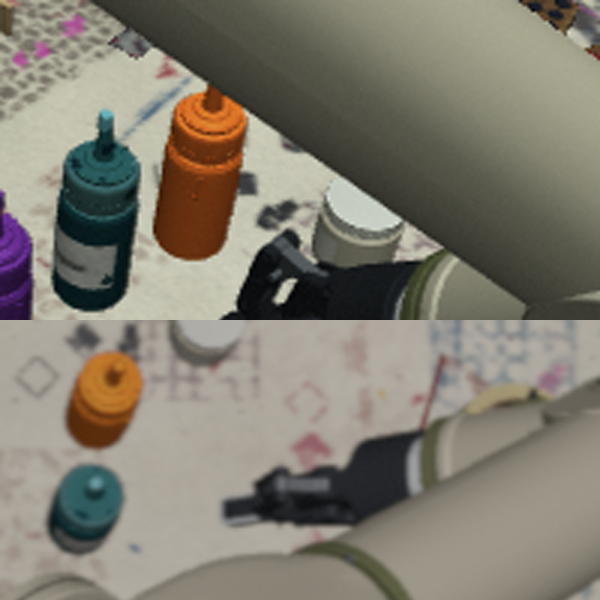

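The top crop shows the gripper now rolled and narrow, with its tips about 70 mm to the right of the teal bottle, on its line. The neighbours are unmoved. Next: down to pushing height, then a fast approach to just short of contact.

send_rows(
  plan=[
    [[0, 0, 0, 0.003, 0.036, 0.035, 0], [0, 0, 0, 0.003, 0.036, 0.035, 0], [0, 0, 0, 0.002, 0.034, 0.034, 0], [0, 0, 0, 0, 0, 0, 0], [0, 0, 0, 0.002, -0.035, 0.0355, 0], [0, 0, 0, 0.002, -0.035, 0.0355, 0], [0, 0, 0, 0.002, -0.035, 0.0355, 0], [0, 0, 0, 0.002, -0.035, 0.0355, 0], [0, 0, 0, 0.002, -0.035, 0.0355, 0], [0, 0, 0, 0, 0, 0, 0]],
  ],
)

```text
clock: 8.28
position: [0.5644, -0.1792, 0.03]
ee_rot: [0.923, -0.002, -0.003, -0.384]
ft_force: [0.2, 1.5, 0.2]
grip_width: -0.002
grasp_force: 0.0
```

```bash
cat >> h.py <<'E'
import cv2
def blob(n,lo,hi,roi=None):
    im=cv2.cvtColor(optics.camera(n),cv2.COLOR_RGB2HSV);m=cv2.inRange(im,lo,hi)
    if roi: z=np.zeros_like(m);z[roi[2]:roi[3],roi[0]:roi[1]]=m[roi[2]:roi[3],roi[0]:roi[1]];m=z
    k,l,st,ce=cv2.connectedComponentsWithStats(m);i=1+np.argmax(st[1:,4]);return st[i],ce[i]
HS={"teal":((83,80,30),(102,255,255)),"orange":((8,150,90),(18,255,255)),"purple":((125,100,50),(155,255,255))}
RO={"scene":{"teal":(250,410,160,320),"orange":(375,420,215,295),"purple":(305,345,255,335)},
    "top":{"teal":(240,395,190,245),"orange":(355,395,160,210),"purple":(350,390,240,285)}}
def rep():
    o=get_obs();print("t",o["clock"],"tcp",o["position"].round(4),"f",o["ft_force"].round(1))
    for n in("top","scene"):
        for c in HS:
            st,ce=blob(n,*HS[c],RO[n][c]);print(n,c,st,ce.round(1),plane(n,ce,.105 if n=="top" else .08)[:2].round(4))
E
python3 - <<'E'
from h import *
rep()
E
```

```text
t 8.2833 tcp [ 0.5644 -0.1792  0.03  ] f [0.2 1.5 0.2]
top teal [357 209  23  24 413] [368.5 220.8] [ 0.5552 -0.1099]
top orange [363 171  24  31 502] [375.1 185. ] [ 0.6367 -0.1252]Traceback (most recent call last):
  File "<stdin>", line 2, in <module>
  File "h.py", line 31, in rep
    st,ce=blob(n,*HS[c],RO[n][c]);print(n,c,st,ce.round(1),plane(n,ce,.105 if n=="top" else .08)[:2].round(4))
          ~~~~^^^^^^^^^^^^^^^^^^^
  File "h.py", line 23, in blob
    k,l,st,ce=cv2.connectedComponentsWithStats(m);i=1+np.argmax(st[1:,4]);return st[i],ce[i]
                                                      ~~~~~~~~~^^^^^^^^^^
    return _wrapfunc(a, 'argmax', axis=axis, out=out, **kwds)
    return bound(*args, **kwds)
ValueError: attempt to get argmax of an empty sequence
```

```bash
sed -i 's/k,l,st,ce=cv2/if not m.any(): return np.zeros(5),np.full(2,np.nan)\n    k,l,st,ce=cv2/' h.py; python3 - <<'E'
from h import *
print(plane("top",T(581,277),.117),plane("top",T(588,257),.160))
# scene: ray of body's mid column at several heights -> distance of candidate axis
for X in((.557,-.112),(.560,-.112),(.563,-.111)):
    print(X,[(np.array(proj("scene",(*X,z)))-(215,165)).round(2)*3 for z in(0,.08,.117,.16)], [(np.array(proj("top",(*X,z)))-(225,150)).round(2)*4 for z in(.117,.16)])
o=get_obs();M=R.from_quat(o["ee_rot"]).as_matrix();print(M.round(3))
rep()
E
```

```text
[ 0.55630885 -0.11261914  0.117     ] [ 0.55834123 -0.11207432  0.16      ]
(0.557, -0.112) [array([432.42, 391.41]), array([441.3 , 311.34]), array([445.8 , 270.87]), array([451.35, 220.77])] [array([579.84, 275.76]), array([587.88, 259.48])]
(0.56, -0.112) [array([435.48, 389.16]), array([444.54, 309.09]), array([449.13, 268.62]), array([454.8 , 218.52])] [array([579.8 , 270.36]), array([587.84, 253.92])]
(0.563, -0.111) [array([437.49, 386.1 ]), array([446.67, 305.97]), array([451.29, 265.53]), array([457.02, 215.43])] [array([577.92, 264.96]), array([585.88, 248.32])]
[[ 1.    -0.009 -0.002]
 [-0.005 -0.706  0.708]
 [-0.008 -0.708 -0.706]]
t 8.4333 tcp [ 0.5637 -0.1823  0.0297] f [-0.3 -0.  -0.1]
top teal [357 209  23  24 414] [368.6 220.8] [ 0.5553 -0.1101]
top orange [363 171  24  31 500] [375.1 185. ] [ 0.6368 -0.1253]
top purple [0. 0. 0. 0. 0.] [nan nan] [nan nan]
scene teal [350 237  26  45 695] [362.9 261.2] [ 0.5729 -0.0989]
scene orange [383 232  28  54 890] [395.9 256.1] [ 0.632  -0.1324]
scene purple [ 313  263   28   67 1417] [326.2 298.8] [ 0.4543 -0.1208]
```

send_rows(
  plan=[
    [[0, 0, 0, -0.031, 0, 0, 0], [0, 0, 0, 0, 0, 0, 0], [0, 0, 0, 0.001, -0.0177, 0.0177, 0], [0, 0, 0, 0.001, -0.0177, 0.0177, 0], [0, 0, 0, 0.001, -0.0177, 0.0177, 0], [0, 0, 0, 0.001, -0.0177, 0.0177, 0], [0, 0, 0, 0.001, -0.0177, 0.0177, 0], [0, 0, 0, 0.001, -0.0177, 0.0177, 0], [0, 0, 0, 0.001, -0.0177, 0.0177, 0], [0, 0, 0, 0.001, -0.0177, 0.0177, 0], [0, 0, 0, 0.001, -0.0177, 0.0177, 0], [0, 0, 0, 0.001, -0.0177, 0.0177, 0]],
  ],
)

```text
clock: 9.73
position: [0.5597, -0.1318, 0.0296]
ee_rot: [0.923, -0.004, -0.003, -0.384]
ft_force: [-0.4, -1.5, -0.0]
grip_width: 0.0
grasp_force: 0.6
```

```bash
python3 - <<'E'
from h import *
rep()
E
```

```text
t 9.7333 tcp [ 0.5597 -0.1318  0.0296] f [-0.4 -1.5 -0. ]
top teal [347 209  23  24 421] [358.6 220.5] [ 0.5556 -0.0882]
top orange [363 171  24  31 506] [375.  185.1] [ 0.6365 -0.1251]
top purple [0. 0. 0. 0. 0.] [nan nan] [nan nan]
scene teal [341 230  26  45 665] [354.1 253.9] [ 0.5743 -0.0731]
scene orange [385 233  26  34 612] [396.8 251.2] [ 0.6437 -0.1244]
scene purple [ 313  263   28   67 1432] [326.2 298.7] [ 0.4546 -0.1207]
```

The bottle slides upright and straight: 22 mm so far, at 1.5 N. Continuing.

send_rows(
  plan=[
    [[0, 0, 0, 0.001, -0.0177, 0.0177, 0], [0, 0, 0, 0.001, -0.0177, 0.0177, 0], [0, 0, 0, 0.001, -0.0177, 0.0177, 0], [0, 0, 0, 0.001, -0.0177, 0.0177, 0], [0, 0, 0, 0.001, -0.0177, 0.0177, 0], [0, 0, 0, 0.001, -0.0177, 0.0177, 0], [0, 0, 0, 0.001, -0.0177, 0.0177, 0], [0, 0, 0, 0.001, -0.0177, 0.0177, 0], [0, 0, 0, 0.001, -0.0177, 0.0177, 0], [0, 0, 0, 0.001, -0.0177, 0.0177, 0], [0, 0, 0, 0.001, -0.0177, 0.0177, 0], [0, 0, 0, 0.001, -0.0177, 0.0177, 0]],
  ],
)

```text
clock: 11.03
position: [0.5624, -0.0716, 0.0297]
ee_rot: [0.923, -0.004, -0.003, -0.384]
ft_force: [0.1, -1.1, -0.3]
grip_width: -0.005
grasp_force: 0.5
```

```bash
python3 - <<'E'
from h import *
rep();o=get_obs();print(o["joint_pos"].round(2),R.from_quat(o["ee_rot"]).as_matrix().round(3))
E
```

```text
t 11.0333 tcp [ 0.5624 -0.0716  0.0297] f [ 0.1 -1.1 -0.3]
top teal [322 207  21  25 405] [331.7 219.5] [ 0.5574 -0.0289]
top orange [363 171  24  31 514] [374.9 185.3] [ 0.6361 -0.1249]
top purple [0. 0. 0. 0. 0.] [nan nan] [nan nan]
scene teal [321 214  25  47 651] [333.4 237.9] [ 0.5753 -0.012 ]
scene orange [387 233  12  10  67] [391.6 238.2] [ 0.6645 -0.0921]
scene purple [ 313  263   28   67 1436] [326.2 298.9] [ 0.4542 -0.121 ]
[-0.11  0.85  0.73  1.68 -1.15  1.57 -0.51] [[ 1.    -0.01  -0.002]
 [-0.005 -0.706  0.709]
 [-0.008 -0.709 -0.706]]
```

send_rows(
  plan=[
    [[0, 0, 0, 0.001, -0.0177, 0.0177, 0], [0, 0, 0, 0.001, -0.0177, 0.0177, 0], [0, 0, 0, 0.001, -0.0177, 0.0177, 0], [0, 0, 0, 0.001, -0.0177, 0.0177, 0], [0, 0, 0, 0.001, -0.0177, 0.0177, 0], [0, 0, 0, 0.001, -0.0177, 0.0177, 0], [0, 0, 0, 0.001, -0.0177, 0.0177, 0], [0, 0, 0, 0.001, -0.0177, 0.0177, 0], [0, 0, 0, 0.001, -0.0177, 0.0177, 0], [0, 0, 0, 0.001, -0.0177, 0.0177, 0], [0, 0, 0, 0.001, -0.0177, 0.0177, 0], [0, 0, 0, 0.001, -0.0177, 0.0177, 0], [0, 0, 0, 0.001, -0.0177, 0.0177, 0], [0, 0, 0, 0.001, -0.0177, 0.0177, 0]],
  ],
)

```text
clock: 12.5
position: [0.5656, -0.0016, 0.0299]
ee_rot: [0.923, -0.004, -0.003, -0.384]
ft_force: [0.1, -0.9, -0.1]
grip_width: -0.004
grasp_force: 0.5
```

```bash
python3 - <<'E'
from h import *
rep();o=get_obs();print(o["joint_pos"].round(2))
E
```

```text
t 12.5 tcp [ 0.5656 -0.0016  0.0299] f [ 0.1 -0.9 -0.1]
top teal [291 206  21  25 403] [300.3 218.1] [0.5597 0.0401]
top orange [363 171  24  23 382] [375.  181.7] [ 0.6443 -0.1251]
top purple [0. 0. 0. 0. 0.] [nan nan] [nan nan]
scene teal [300 196  23  51 659] [310.9 220. ] [0.5777 0.0605]
scene orange [383 260  25  27 500] [395.  273.1] [ 0.5961 -0.1616]
scene purple [ 313  263   28   67 1445] [326.1 299. ] [ 0.454 -0.121]
[-0.22  0.79  0.71  1.76 -1.18  1.48 -0.56]
```

send_rows(
  plan=[
    [[0, 0, 0, 0.001, -0.0177, 0.0177, 0], [0, 0, 0, 0.001, -0.0177, 0.0177, 0], [0, 0, 0, 0.001, -0.0177, 0.0177, 0], [0, 0, 0, 0.001, -0.0177, 0.0177, 0], [0, 0, 0, 0.001, -0.0177, 0.0177, 0], [0, 0, 0, 0.001, -0.0177, 0.0177, 0], [0, 0, 0, 0.001, -0.0177, 0.0177, 0], [0, 0, 0, 0.001, -0.0177, 0.0177, 0], [0, 0, 0, 0.001, -0.0177, 0.0177, 0], [0, 0, 0, 0.001, -0.0177, 0.0177, 0], [0, 0, 0, 0.001, -0.0177, 0.0177, 0], [0, 0, 0, 0.001, -0.0177, 0.0177, 0], [0, 0, 0, 0.001, -0.0177, 0.0177, 0], [0, 0, 0, 0.001, -0.0177, 0.0177, 0], [0, 0, 0, 0.001, -0.0177, 0.0177, 0], [0, 0, 0, 0.001, -0.0177, 0.0177, 0]],
  ],
)

```text
clock: 14.13
position: [0.5692, 0.0785, 0.03]
ee_rot: [0.923, -0.004, -0.003, -0.384]
ft_force: [-0.4, -0.4, 0.0]
grip_width: 0.0
grasp_force: 0.5
```

```bash
python3 - <<'E'
from h import *
rep();o=get_obs();print(o["joint_pos"].round(2))
E
```

```text
t 14.1333 tcp [0.5692 0.0785 0.03  ] f [-0.4 -0.4  0. ]
top teal [254 205  22  24 414] [264.4 216.5] [0.5624 0.1188]
top orange [366 171  16  11  68] [372.6 174.7] [ 0.6603 -0.12  ]
top purple [0. 0. 0. 0. 0.] [nan nan] [nan nan]
scene teal [277 178  23  42 579] [287.3 201.7] [0.5793 0.1419]
scene orange [383 240  29  47 984] [396.3 262.1] [ 0.62  -0.144]
scene purple [ 313  263   28   67 1441] [326.2 298.9] [ 0.4541 -0.121 ]
[-0.32  0.73  0.65  1.82 -1.22  1.38 -0.64]
```

send_rows(
  plan=[
    [[0, 0, 0, 0, -0.0177, 0.0177, 0], [0, 0, 0, 0, -0.0177, 0.0177, 0], [0, 0, 0, 0, -0.0177, 0.0177, 0], [0, 0, 0, 0, -0.0177, 0.0177, 0], [0, 0, 0, 0, -0.007, 0.007, 0], [0, 0, 0, 0, -0.007, 0.007, 0], [0, 0, 0, 0, 0, 0, 0]],
  ],
)

```text
clock: 15.02
position: [0.5692, 0.1027, 0.0301]
ee_rot: [0.923, -0.004, -0.003, -0.384]
ft_force: [0.5, 0.7, -0.6]
grip_width: -0.001
grasp_force: 0.1
```

send_rows(
  plan=[
    [[0, 0, 0, 0, -0.0055, 0.0055, 0], [0, 0, 0, 0, 0, 0, 0]],
  ],
)

```text
clock: 15.18
position: [0.5694, 0.1034, 0.0301]
ee_rot: [0.924, -0.004, -0.003, -0.384]
ft_force: [-0.3, -1.8, 0.7]
grip_width: -0.003
grasp_force: 0.8
```

send_rows(
  plan=[
    [[0, 0, 0, 0, -0.0055, 0.0055, 0], [0, 0, 0, 0, 0, 0, 0]],
  ],
)

```text
clock: 15.35
position: [0.5695, 0.1039, 0.0299]
ee_rot: [0.924, -0.005, -0.003, -0.383]
ft_force: [-0.0, -6.2, 0.3]
grip_width: 0.002
grasp_force: 2.7
```

```bash
python3 - <<'E'
from h import *
rep()
E
```

```text
t 15.35 tcp [0.5695 0.1039 0.0299] f [-0.  -6.2  0.3]
top teal [243 205  23  24 418] [253.2 216.5] [0.5621 0.1433]
top orange [0. 0. 0. 0. 0.] [nan nan] [nan nan]
top purple [368 256  14  22 133] [375.6 267. ] [ 0.4532 -0.1245]
scene teal [270 173  22  42 538] [280.1 196.2] [0.5797 0.1681]
scene orange [ 383  230   29   57 1176] [396.8 257.9] [ 0.6295 -0.137 ]
scene purple [ 313  263   28   67 1439] [326.1 298.9] [ 0.4541 -0.121 ]
```

send_rows(
  plan=[
    [[0, 0, 0, 0, -0.0055, 0.0055, 0], [0, 0, 0, 0, 0, 0, 0]],
  ],
)

```text
clock: 15.82
position: [0.5696, 0.1043, 0.0299]
ee_rot: [0.924, -0.005, -0.002, -0.382]
ft_force: [-2.1, -8.9, 1.9]
grip_width: 0.001
grasp_force: 4.7
```

Force climbs to 9 N with no further motion, and the bottle's centre reads about 0.142 against the 0.144 target. It's home. Backing off, then up.

send_rows(
  plan=[
    [[0, 0, 0, 0, 0.014, -0.014, 0], [0, 0, 0, 0, 0.014, -0.014, 0], [0, 0, 0, 0, 0.028, -0.028, 0], [0, 0, 0, 0, 0.028, -0.028, 0], [0, 0, 0, 0, 0.028, -0.028, 0], [0, 0, 0, 0, 0.028, -0.028, 0], [0, 0, 0, 0, 0.028, -0.028, 0], [0, 0, 0, 0, -0.07, -0.07, 0], [0, 0, 0, 0, -0.07, -0.07, 0], [0, 0, 0, 0, -0.07, -0.07, 0], [0, 0, 0, 0, -0.07, -0.07, 0], [0, 0, 0, 0, -0.07, -0.07, 0], [0, 0, 0, 0, -0.07, -0.07, 0], [0, 0, 0, 0, -0.07, -0.07, 0], [0, 0, 0, 0, -0.07, -0.07, 0], [0, 0, 0, 0, -0.07, -0.07, 0], [0, 0, 0, 0, -0.07, -0.07, 0], [0, 0, 0, 0, 0, 0, 0]],
  ],
)

```text
clock: 17.32
position: [0.572, 0.0576, 0.2318]
ee_rot: [0.923, -0.003, -0.0, -0.384]
ft_force: [0.9, -0.3, 0.5]
grip_width: 0.0
grasp_force: 0.0
```

```bash
python3 - <<'E'
from h import *
rep()
s=optics.camera("scene")[:,:,::-1].copy();t=optics.camera("top")[:,:,::-1].copy()
a=cv2.resize(s[150:350,210:450],(480,400));b=cv2.resize(t[150:290,225:395],(320,264),interpolation=cv2.INTER_CUBIC)
c=np.zeros((400,800,3),np.uint8);c[:,:480]=a;c[:264,480:]=b;cv2.imwrite("pics/end.png",c)
E
```

```text
t 17.3167 tcp [0.572  0.0576 0.2318] f [ 0.9 -0.3  0.5]
top teal [243 205  23  24 420] [253.3 216.5] [0.5622 0.1431]
top orange [0. 0. 0. 0. 0.] [nan nan] [nan nan]
top purple [0. 0. 0. 0. 0.] [nan nan] [nan nan]
scene teal [270 173  23  50 546] [280.5 196.5] [0.5796 0.1666]
scene orange [ 383  221   29   66 1220] [397.  256.4] [ 0.633  -0.1345]
scene purple [ 313  263   28   67 1426] [326.2 298.8] [ 0.4543 -0.1209]
```

View pics/end.png

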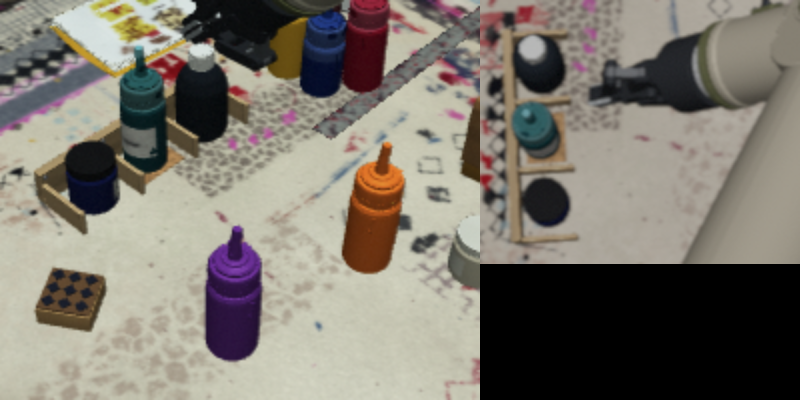

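The teal bottle stands upright in the middle bay at (143,120), against the back board. The jar, flask, purple and orange bottles and the stamp are where they were, and the gripper is clear. Handing in.

```bash
python3 -c "
from workcell import job
print(job.hand_in())"
```

```text
the job is handed in; nothing more can be done
None
```

The teal bottle was pushed upright into the dock's empty middle bay, home against the back board; the other items I could see stayed put, the gripper finished clear, and the job was handed in at about 17 s.

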